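# Snap the findings tote into its latching rack slot

### The arm

A 7-joint arm with a two-finger parallel gripper is mounted at the origin on the work surface. World frame = base frame: x ahead of the robot, y to its left, z up, the work surface at z = 0. Lengths are in m, angles in degrees, forces in N, time in s.
With the tool pointing down it reaches from about 0.425 to 0.875 m from the base axis. Payload 8.4 kg.
Tool frame: the origin (TCP) lies between the finger pads; the fingertips stand 8 mm ahead of it and the grasp point (between the pads) lies 11 mm behind it; z points along the fingers, y is the line along which they close (so a half turn about z gives the same grasp; the last joint's range is limited). The gripper opens to 85 mm and grips with 20 to 120 N. Pads are 22 mm wide; open, the fingers measure 114 mm over their backs; the gripper's body (76 mm by 85 mm) begins 54 mm behind the grasp point. The pads swing forward as they close: fully open they stand 13 mm farther back than shut.
Start: joints at [-80.111, 19.091, 2.286, 83.961, -0.768, 76.965, -3.352], TCP at [0.175, 0.626, 0.239] pointing down, gripper open.
Joint ranges: [-147.57, 147.57], [-21.85, 119.76], [-74.77, 79.35], [14.55, 137.4], [-85.83, 265.84], [4.83, 119.75], [-152.11, 152.11]. Speed limits (degrees/s): [127.2, 127.2, 159.86, 159.86, 180, 180, 180].

### API

Orientations are given as a 3x3 rotation matrix whose columns are the frame's x, y, z axes.
In Python, from bench import get_obs, viewer, bot gives the robot as it stands.
- The arm moves only by the shell command python3 -m jog 'ROWS' [OPENING] [FORCE]. ROWS is JSON, one flat list of numbers, 6 for each row, row after row: the shift along the tool's x, y, z in mm, then the turn, a rotation vector about the tool's x, y, z in rad. A call has 1 to 20 rows; each row shifts and turns the commanded pose from where the row before left it, along the tool's axes as they then stand; what a row does not reach is not made up. A row lasts 1/10 s, in which the tool goes at most 50 mm and 8.59 degrees, less where a joint would pass 70% of its speed; a pose out of reach is approached as far as the arm can. A call is refused whole if a number of a shift passes 50 or a number of a turn 0.15, either way. A call with a gripper value outside its range is refused whole. OPENING is the closure, from 0 (fully open) to 1 (shut), set as the call begins (- or left out, the last holds). The fingers move at their own pace and stop on an object; FORCE is the grip in N (left out, the last holds). Time passes only in rows, so rows that do not move let the fingers close. It gives the time, the measured TCP pose, the force, the opening and the grip force at its end, in the units of the state.
- get_obs(): the state, without advancing time (a new reading comes with each control period).
- viewer.capture(name): name is "scene" or "top"; returns the picture (420x560x3 uint8, red, green, blue); there is no depth.
- viewer.camera_model(name): a dict with "fx", "fy", "cx", "cy" (pixels), "world_from_camera" (4x4, takes a point from camera to world coordinates). Camera axes: x right, y up, looking along -z (the intrinsics and any distortion apply to the point x, -y, -z); pixel columns grow to the right and rows downward; lengths in m; the calibration is good to about 2 mm. A picture is of the moment at which its call begins. camera_model takes no time and is no camera call.
- bot.hand_in(): hands the job in; it is judged then, once.
Trained networks look in the newest picture that a camera, given by its name, has taken for a name from the list of things; names that differ only in an ending like _2 or _b are one class to them, and where a whole thing is asked for, a point or a joint stands for the part that bears it (a point fixed in the world has none). Each returns a list of dicts, best first, with "score" (0 to 1); they miss things now and then, are a little off and sometimes report something else, mostly with a low value. They report only what shows in the picture. A call takes as long as a camera call. They do not tell look-alikes from the thing itself.
- viewer.spot_in(camera, thing): "location" ([x, y, z] in m, in world coordinates, good to about 4 mm: the middle of the surface that is visible of it).
- viewer.masks_of(camera, thing): "region" (420x560 bool, what is visible of it).
- viewer.tip_of(camera, thing): "location" ([x, y, z] in m, in world coordinates, good to about 4 mm: a listed point, or the origin of a listed thing).
The state is a dict: "t": time; "q": joint angles; "qvel": joint speeds; "tau": joint torques, N m; "eef_pos": TCP position; "ee_rot": TCP orientation; "ft_force": force on the tool from outside, world axes, zero at the start; "moment": the same for the moment, N m; "grip_width": opening from 0.0 (shut) to 1.0 (fully open); "finger_force": force on a finger pad.
Only numpy, scipy, OpenCV 4.12 (cv2) and the standard library are available. Lean on these libraries where they do the work, as an engineer would, in place of code of your own. Each camera call takes 0.05 s, during which the arm holds its last target. There are 200 camera calls.

### The job

Pick up the short findings tote by its handle and put it into the empty rack slot: line it up with the slot and press it straight down past the spring catch until it sits fully home and the catch has snapped back over its rim, then let go. Leave the long tote alone; it does not fit.

Things in the scene. Friction and masses are not known exactly. Their poses are not given: they have to be found in the camera images.
- tote_center (a point): Centre of the short plywood tote (open tray of heel tips and eyelets), 48 mm above its underside. 90 mm long (x), 60 wide (y); tray walls 5 thick, rim 22 mm below this point. An upright handle board across its middle, 14 mm thick (x), 50 wide (y), rises to 48 mm above this point: grip its upper part, fingers closing along x. Stands on the bench, 0.2 to 0.3 kg. Either end may go towards the catch.
- long_tote_center (a point): The long plywood tote, same make, width and handle but 140 mm long: a bystander, to be left where it is. This point is its centre, 48 mm above its underside; x along its length.
- slot_seat (a point): Where the short tote's centre is when home in the empty slot: 60 mm above the bench, 48 above the slot floor. Fixed aluminium pocket on a wooden base, open above: inside 96 mm (x) by 66 (y), walls 28 mm above the bench, then lead-ins flaring 9 mm out to 44 mm. x: the slot's length, towards its catch; the tote's x goes along it. A like slot beside it already holds a tote and stays as it is.
- catch (a joint): Spring catch at the slot's +x end, slides along x: 0 m = shut, up to 0.016 pushed out. Shut, its nose reaches 9 mm into the pocket, underside 3 mm above a seated tote's rim; its sloping top starts 68 mm above the bench. The tote pressed down on the slope pushes it open (spring 3 to 6 N, some 5 to 15 N downward; its weight alone is not enough); it springs back once the rim is below it.
Things that resemble listed ones, but are neither listed nor needed, are in the scene too. Leave any orange look-alike of the part that bears tote_center alone. Leave any purple look-alike of the part that bears slot_seat alone.

How it is judged:
By the outcome, as a careful person would: the job done as asked, in the order asked, and still so for the second after the job is handed in, with the robot touching nothing.
It also fails if it takes over 32 s, if anything falls off the work surface, if the arm or the gripper's body presses on something with over 40 N, if the wrist force passes 120 N, or if a joint passes its speed limit or range.

## Working session

There is one attempt and no reset: what is moved stays moved. The work goes in short steps, Python scripts to look and compute and a shell command to move; the robot and the scene stay as the last step left them, time stands still between calls to the robot, and variables do not carry over. Pictures are saved under pics/ and viewed, at most 10 in all, crops included, and the job is handed in when it is done.

```bash
mkdir -p pics; python3 - <<'E'
from bench import get_obs, viewer, bot
import cv2,numpy as np
for c in("scene","top"):
    im=viewer.capture(c); cv2.imwrite(f"pics/{c}0.png",im[:,:,::-1])
    m=viewer.camera_model(c); print(c,m["fx"],m["cx"],m["cy"],{k:v for k,v in m.items() if k not in("fx","fy","cx","cy")})
    for th in("tote_center","long_tote_center","slot_seat","catch"):
        print(th,[(np.round(d["location"],4).tolist(),round(d["score"],2)) for d in viewer.tip_of(c,th)])
o=get_obs();print(o["t"],o["ee_rot"],o["eef_pos"])
E
```

```text
scene 528.2816029209565 274.2300929022814 206.08657967919206 {'world_from_camera': array([[-0.84177402, -0.4645181 ,  0.27502622,  0.72076809],
       [ 0.53964894, -0.71089866,  0.45100123,  0.44682123],
       [-0.01398246,  0.52805873,  0.84909273,  0.95222309],
       [ 0.        ,  0.        ,  0.        ,  1.        ]])}
tote_center [([0.3898, -0.0714, 0.0481], 0.76), ([0.5262, -0.1161, 0.0508], 0.72)]
long_tote_center [([0.4755, -0.3187, 0.0462], 0.8)]
slot_seat [([0.5149, 0.1177, 0.0645], 0.97), ([0.2958, 0.1247, 0.0609], 0.95)]Traceback (most recent call last):
  File "<stdin>", line 7, in <module>
ValueError: it knows: long_tote_center, slot_seat, tote_center
```

```bash
python3 - <<'E'
from bench import get_obs, viewer, bot
import cv2,numpy as np
ims=[]
for c in("scene","top"):
    im=viewer.capture(c); cv2.imwrite(f"pics/{c}1.png",im[:,:,::-1])
    if c=="top":
        m=viewer.camera_model(c); print(m)
    for th in("tote_center","long_tote_center","slot_seat"):
        print(c,th,[(np.round(d["location"],4).tolist(),round(d["score"],2)) for d in viewer.tip_of(c,th)])
o=get_obs();print(o["t"],np.round(o["ee_rot"],3),o["eef_pos"])
E
```

```text
scene tote_center [([0.5249, -0.1145, 0.0483], 0.96), ([0.3868, -0.0703, 0.0488], 0.67)]
scene long_tote_center [([0.4744, -0.3163, 0.0463], 0.57)]
scene slot_seat [([0.5166, 0.1172, 0.0613], 0.78), ([0.2953, 0.1228, 0.0608], 0.61)]
{'fx': 379.15938589079457, 'fy': 379.15938589079457, 'cx': 276.7617143109022, 'cy': 211.5274053548523, 'world_from_camera': array([[ 0.02551669,  0.99490279, -0.09755686,  0.37036847],
       [-0.99964114,  0.02619005,  0.00562769, -0.01617767],
       [ 0.00815403,  0.09737825,  0.99521404,  0.84231253],
       [ 0.        ,  0.        ,  0.        ,  1.        ]])}
top tote_center [([0.527, -0.1188, 0.0502], 0.66), ([0.3908, -0.0695, 0.051], 0.6)]
top long_tote_center [([0.4709, -0.322, 0.0492], 0.65)]
top slot_seat [([0.2949, 0.1242, 0.0594], 0.78), ([0.5169, 0.1131, 0.0592], 0.77)]
0.6 [[-0.963  0.268 -0.   ]
 [ 0.268  0.963 -0.   ]
 [ 0.    -0.    -1.   ]] [0.17448789 0.62611783 0.239322  ]
```

View pics/scene0.png

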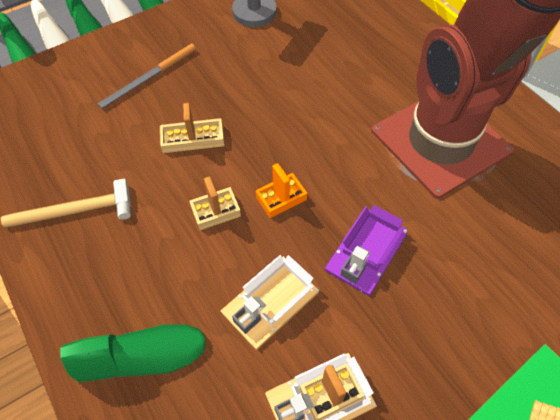

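View pics/top1.png

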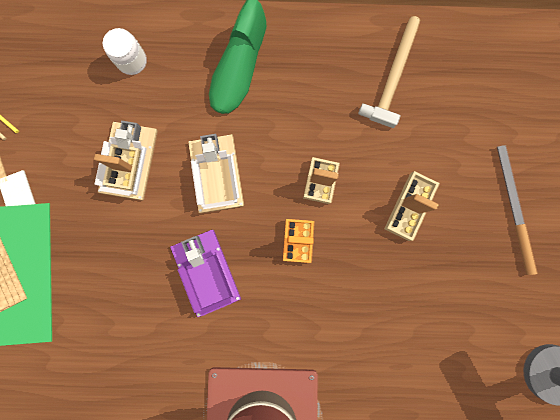

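The empty slot is at about (216,173) in the top view, with its catch at (209,148). The short tote is at (321,180), the orange and purple look-alikes are at (298,241) and (205,273), and the long tote is at (412,206). Next I measure the yaws.

```bash
cat > h.py <<'E'
import numpy as np,cv2
from bench import get_obs, viewer, bot
def proj(c,P):
    m=viewer.camera_model(c);T=np.linalg.inv(m["world_from_camera"])
    p=np.atleast_2d(P)@T[:3,:3].T+T[:3,3]
    return np.c_[m["cx"]+m["fx"]*p[:,0]/-p[:,2], m["cy"]-m["fy"]*p[:,1]/-p[:,2]]
def unproj(c,uv,z):
    m=viewer.camera_model(c);W=m["world_from_camera"];uv=np.atleast_2d(uv).astype(float)
    d=np.c_[(uv[:,0]-m["cx"])/m["fx"],-(uv[:,1]-m["cy"])/m["fy"],-np.ones(len(uv))]@W[:3,:3].T
    return W[:3,3]+d*((z-W[2,3])/d[:,2])[:,None]
def frame(xy,yaw): 
    c,s=np.cos(np.radians(yaw)),np.sin(np.radians(yaw));R=np.array([[c,-s],[s,c]])
    return lambda pts:[np.r_[R@p[:2]+xy,p[2]] for p in np.array(pts,float)]
def rect(lx,ly,z): return [[lx,ly,z],[lx,-ly,z],[-lx,-ly,z],[-lx,ly,z]]
def overlay(im,c,items,S):
    for pts,col in items:
        cv2.polylines(im,[np.round((proj(c,pts)+.5)*S-.5).astype(int)],True,col,1)
E
python3 - <<'E'
from h import *
for c in("top","scene"):
    im=viewer.capture(c)
    for th,z,ref in(("tote_center",.02,(.526,-.117)),("slot_seat",.008,(.516,.116))):
        for d in viewer.masks_of(c,th):
            r=d["region"].astype(np.uint8);yx=np.argwhere(r)
            w=unproj(c,yx[:,::-1],z)[:,:2]
            if np.hypot(*(w.mean(0)-ref))<.06:
                R=cv2.minAreaRect((w*1000).astype(np.float32));print(c,th,round(d["score"],2),w.mean(0).round(4),R)
    if c=="top":
        crop=im[115:225,165:365];cv2.imwrite("pics/crop1.png",cv2.resize(crop,None,fx=4,fy=4,interpolation=cv2.INTER_CUBIC)[:,:,::-1])
E
```

```text
top tote_center 0.9 [ 0.5232 -0.1163] ((522.9080810546875, -116.65618133544922), (65.15007781982422, 94.89874267578125), 78.67547607421875)
top slot_seat 0.58 [0.5354 0.1189] ((539.0291748046875, 119.61070251464844), (174.65509033203125, 101.32799530029297), 11.009381294250488)
scene tote_center 0.7 [ 0.5239 -0.1146] ((521.1510009765625, -130.77052307128906), (115.53372955322266, 91.25353240966797), 78.97794342041016)
scene slot_seat 0.76 [0.5342 0.1186] ((531.6388549804688, 117.11536407470703), (175.78160095214844, 112.53216552734375), 11.324651718139648)
```

View pics/crop1.png

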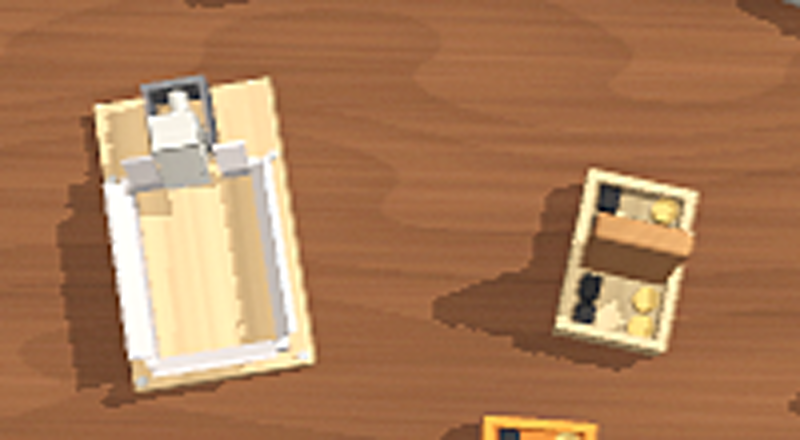

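The crop shows the tote rim corners at (592,170), (698,188), (663,352) and (556,332). The slot's flared lead-in runs along its left, right and near sides, with its catch nose at (180,165). I fit these next.

```bash
python3 - <<'E'
from h import *
from scipy.optimize import minimize
def px(l): return (np.array(l,float)+.5)/4-.5+[165,115]
w=unproj("top",px([(592,170),(698,188),(663,352),(556,332)]),.026)
print(w.round(4).tolist(),w.mean(0))
def ang(a): return np.degrees(np.arctan2(a[1],a[0]))
print(ang(w[1]-w[2]),ang(w[0]-w[3]),ang(w[0]-w[1])-90,ang(w[3]-w[2])-90)
im=viewer.capture("top")
a=frame(w.mean(0)[:2],-11); 
tl=viewer.tip_of("top","slot_seat"); print([(d["location"],d["score"]) for d in tl])
S=8
x0,y0=180,120
big=cv2.resize(im[120:225,180:265],None,fx=7,fy=5.6,interpolation=cv2.INTER_CUBIC) if 0 else cv2.resize(im[130:220,180:250],None,fx=6,fy=6,interpolation=cv2.INTER_CUBIC)
b=frame((.516,.116),11)
big=np.ascontiguousarray(big)
for r,col in((rect(.048,.033,.012),(255,0,0)),(rect(.048,.033,.028),(0,255,0)),(rect(.057,.042,.044),(0,0,255))):
    p=(proj("top",b(r))-[180,130]+.5)*6-.5
    cv2.polylines(big,[np.round(p).astype(int)],True,col,1)
cv2.imwrite("pics/ov1.png",big[:,:,::-1])
E
```

```text
[[0.5725, -0.0965, 0.026], [0.564, -0.1548, 0.026], [0.4729, -0.1366, 0.026], [0.4823, -0.0784, 0.026]] [ 0.52289049 -0.11656525  0.026     ]
-11.26732476360081 -11.346548767799105 -8.25210641238111 -9.15817865440691
[([0.5189, 0.1121, 0.0588], 0.67), ([0.2969, 0.1259, 0.0576], 0.66)]
```

View pics/ov1.png

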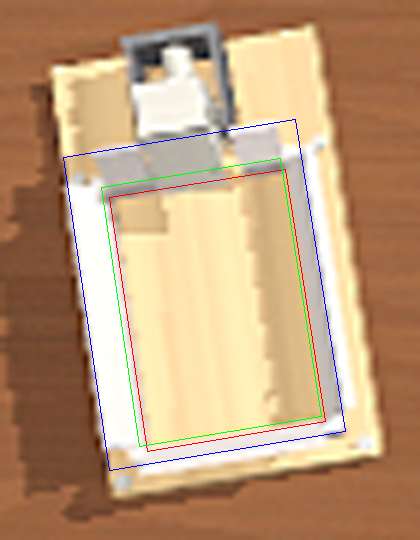

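```bash
python3 -m jog '[-33,-16,0,0,0,0,-33,-16,0,0,0,0,-33,-16,0,0,0,0,-33,-16,0,0,0,0,-33,-16,0,0,0,0,-33,-16,0,0,0,0,-33,-16,0,0,0,0,-33,-16,0,0,0,0,-33,-16,0,0,0,0,-33,-16,0,0,0,0,-15,-33,0,0,0,0,-15,-33,0,0,0,0,-15,-33,0,0,0,0,-15,-33,0,0,0,0,-15,-33,0,0,0,0,-15,-33,0,0,0,0,-15,-33,0,0,0,0,-15,-33,0,0,0,0,-15,-33,0,0,0,0,-15,-33,0,0,0,0]' 0
python3 -m jog '[-15,-33,0,0,0,0,-15,-33,0,0,0,0,-15,-33,0,0,0,0,-15,-33,0,0,0,0,0,0,0,0,0,0.149,0,0,0,0,0,0.149,0,0,0,0,0,0.149,0,0,0,0,0,0.149,0,0,0,0,0,0.149,0,0,0,0,0,0.149,0,0,0,0,0,0.149,0,0,0,0,0,0.149,0,0,0,0,0,0.149,0,0,0,0,0,0.149,0,0,0,0,0,0]'
python3 -c "
from bench import get_obs
o=get_obs();print(o['q'],o['ee_rot'],o['eef_pos'],o['ft_force'])"
```

```text
t: 3.0
eef_pos: [0.5054, 0.0238, 0.2396]
ee_rot: [[-0.963, 0.268, 0.001], [0.268, 0.963, 0.0], [-0.001, 0.001, -1.0]]
ft_force: [1.0, 0.2, 0.3]
grip_width: 1.001
finger_force: 0.0
t: 4.5
eef_pos: [0.5277, -0.118, 0.2394]
ee_rot: [[0.192, 0.981, 0.0], [0.981, -0.192, 0.0], [0.0, 0.0, -1.0]]
ft_force: [-0.4, -0.2, -0.5]
grip_width: 1.001
finger_force: 0.0
[-32.65706636   6.91281807  44.49260748 101.03609224  -5.03801743
  74.0685458    1.93274167] [[ 1.92163546e-01  9.81362893e-01  2.06974242e-04]
 [ 9.81362911e-01 -1.92163561e-01  5.38724979e-05]
 [ 9.26413779e-05  1.92764515e-04 -9.99999977e-01]] [ 0.52770529 -0.11795296  0.23942344] [-0.4085875  -0.19593603 -0.53129671]
```

```bash
python3 -m jog '[1,-3,28,0,0,0,0,0,28,0,0,0,0,0,28,0,0,0,0,0,28,0,0,0,0,0,28,0,0,0,0,0,20,0,0,0,0,0,14,0,0,0,0,0,0,0,0,0,0,0,0,0,0,0]' 0
python3 -m jog '[0,0,0,0,0,0,0,0,0,0,0,0,0,0,0,0,0,0,0,0,0,0,0,0,0,0,0,0,0,0,0,0,0,0,0,0,0,0,0,0,0,0,0,0,0,0,0,0,0,0,0,0,0,0,0,0,0,0,0,0]' 1 60
```

```text
t: 5.4
eef_pos: [0.5253, -0.1167, 0.0659]
ee_rot: [[0.189, 0.982, 0.0], [0.982, -0.189, -0.0], [-0.0, 0.0, -1.0]]
ft_force: [-0.2, 0.6, 1.5]
grip_width: 1.002
finger_force: 0.0
t: 6.4
eef_pos: [0.5248, -0.1164, 0.0654]
ee_rot: [[0.19, 0.982, -0.0], [0.982, -0.19, 0.0], [0.0, -0.0, -1.0]]
ft_force: [-2.8, 0.0, 3.7]
grip_width: 0.156
finger_force: 62.3
```

```bash
python3 -m jog '[0,0,-20,0,0,0,0,0,-20,0,0,0,0,0,-20,0,0,0,0,0,-20,0,0,0,0,0,-20,0,0,0,28.3,-6.6,0,0,0,0,28.3,-6.6,0,0,0,0,28.3,-6.6,0,0,0,0,28.3,-6.6,0,0,0,0,28.3,-6.6,0,0,0,0,28.3,-6.6,0,0,0,0,28.3,-6.6,0,0,0,0,28.3,-6.6,0,0,0,0,0,0,0,0,0,-0.127,0,0,0,0,0,-0.127,0,0,0,0,0,-0.128,0,0,0,0,0,0,0,0,0,0,0,0]'
python3 - <<'E'
from h import *
b=frame((.516,.116),11)
im=viewer.capture("top");S=5;x0,y0=160,100
o=get_obs();print(o["eef_pos"],o["ft_force"])
z=o["eef_pos"][2]-.0654
a=frame(o["eef_pos"][:2],np.degrees(np.arctan2(o["ee_rot"][1,1],o["ee_rot"][0,1])))
for d in viewer.tip_of("top","tote_center"): print(d["location"],d["score"])
for d in viewer.masks_of("top","tote_center"):
    w=unproj("top",np.argwhere(d["region"])[:,::-1],z+.02)[:,:2]
    print(d["score"],w.mean(0),cv2.minAreaRect((w*1000).astype(np.float32)))
big=cv2.resize(im[y0:y0+120,x0:x0+110],None,fx=S,fy=S,interpolation=cv2.INTER_CUBIC)
for r,col in((a(rect(.045,.03,z+.026)),(255,0,0)),(a(rect(.045,.03,z)),(255,255,0)),(b(rect(.057,.042,.044)),(0,0,255))):
    cv2.polylines(big,[np.round((proj("top",r)-[x0,y0]+.5)*S-.5).astype(int)],True,col,1)
big1=big
im=viewer.capture("scene");c=proj("scene",[[.516,.116,.08]])[0].astype(int);x0,y0=c-60
big=cv2.resize(im[y0:y0+120,x0:x0+120],None,fx=3.3,fy=3.3,interpolation=cv2.INTER_CUBIC)
for d in viewer.tip_of("scene","tote_center"): print(d["location"],d["score"])
cv2.imwrite("pics/t2.png",big1[:,:,::-1]);cv2.imwrite("pics/s2.png",im[:,:,::-1])
E
```

```text
t: 8.2
eef_pos: [0.5159, 0.1157, 0.165]
ee_rot: [[-0.186, 0.983, -0.0], [0.983, 0.186, -0.0], [-0.0, -0.0, -1.0]]
ft_force: [1.6, 0.5, -3.1]
grip_width: 0.156
finger_force: 61.5
[0.51599028 0.11562596 0.16508528] [ 0.82157606  0.06800235 -2.85643748]
[0.5178, 0.1121, 0.1487] 0.91
[0.3874, -0.0683, 0.0506] 0.84
0.64 [0.50864544 0.098888  ] ((508.8229064941406, 95.46197509765625), (50.713077545166016, 104.61894989013672), 74.2753677368164)
0.59 [ 0.38675933 -0.0618773 ] ((387.0743408203125, -61.91213607788086), (53.81583786010742, 79.80376434326172), 86.94902801513672)
[0.5177, 0.1169, 0.1459] 0.83
[0.4723, -0.313, 0.0466] 0.53
```

View pics/t2.png

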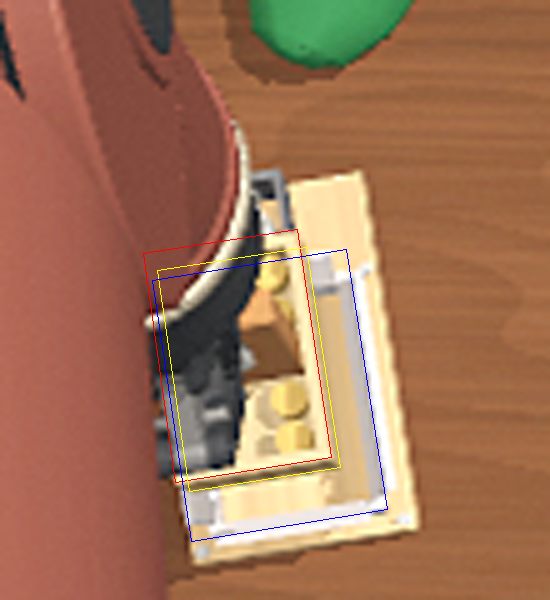

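View pics/s2.png

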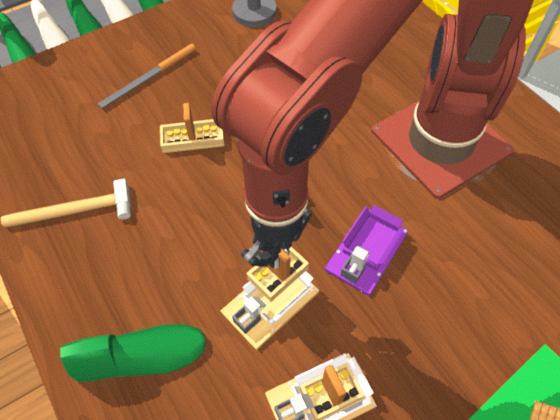

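The tote's rim matches the red prediction, so the grasp is centred. The slot estimate may be a few mm too far to +y, because the right-hand lead-in shows beyond the blue line. I recheck with the base corners and the earlier unobstructed scene picture.

```bash
python3 - <<'E'
from h import *
p=(np.array([(52,68),(315,27),(383,455),(115,497)],float)+.5)/6-.5+[180,130]
w=unproj("top",p,.012)[:,:2];print("base",w.round(4).tolist())
u=(w[0]-w[3]+w[1]-w[2]);u/=np.hypot(*u);print("yaw",np.degrees(np.arctan2(u[1],u[0])))
n=np.array([-u[1],u[0]]);print("lateral of corners rel (.516,.116):",((w-[.516,.116])@n).round(4),"along",((w-[.516,.116])@u).round(4))
out=[]
for c,(x0,y0),S,(W,H) in(("top",(184,130),6.2,(64,84)),("scene",(215,250),4.0,(110,100))):
    im=cv2.imread("pics/%s.png"%("top1" if c=="top" else "scene0"))
    big=np.ascontiguousarray(cv2.resize(im[y0:y0+H,x0:x0+W],None,fx=S,fy=S,interpolation=cv2.INTER_CUBIC))
    b=frame((.517,.1145),11)
    for r,col in((rect(.048,.033,.012),(0,0,255)),(rect(.048,.033,.028),(0,160,0)),(rect(.057,.042,.044),(255,0,0))):
        q=(proj(c,b(r))-[x0,y0]+.5)*S-.5
        cv2.polylines(big,[np.round(q*16).astype(int)],True,col,1,cv2.LINE_AA,4)
    out.append(big)
h=max(b.shape[0] for b in out)
cat=np.hstack([cv2.copyMakeBorder(b,0,h-b.shape[0],0,0,cv2.BORDER_CONSTANT) for b in out]);print(cat.shape)
cv2.imwrite("pics/ov3.png",cat[:,:800])
E
```

```text
base [[0.6052, 0.1811], [0.6236, 0.0838], [0.4633, 0.0529], [0.4453, 0.1504]]
yaw 10.896337220309583
lateral of corners rel (.516,.116): [ 0.0471 -0.052  -0.052   0.0471] along [ 0.0999  0.0996 -0.0636 -0.0629]
(521, 837, 3)
```

View pics/ov3.png

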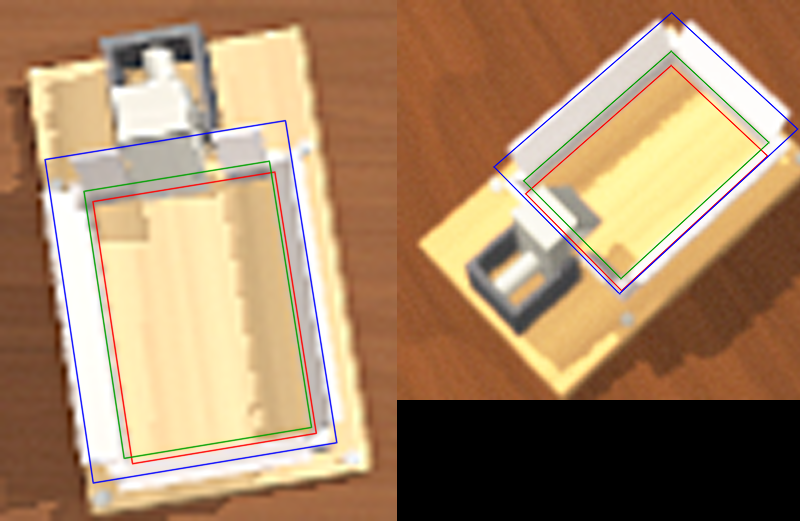

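With the slot at about (0.518, 0.114) and yaw 11°, both views agree. I shift by about 2 mm and lower in steps.

```bash
python3 -m jog '[-1.7,1.7,5,0,0,0,0,0,10,0,0,0,0,0,10,0,0,0,0,0,5,0,0,0,0,0,4,0,0,0,0,0,4,0,0,0,0,0,4,0,0,0,0,0,4,0,0,0,0,0,4,0,0,0,0,0,4,0,0,0,0,0,0,0,0,0]' 1 100
python3 -m jog '[0,0,4,0,0,0,0,0,4,0,0,0,0,0,4,0,0,0,0,0,0,0,0,0]'
```

```text
t: 9.55
eef_pos: [0.5173, 0.1143, 0.1109]
ee_rot: [[-0.19, 0.982, -0.002], [0.982, 0.19, -0.0], [-0.0, -0.002, -1.0]]
ft_force: [-5.5, -0.5, 0.7]
grip_width: 0.156
finger_force: 98.6
t: 9.95
eef_pos: [0.5166, 0.1141, 0.0981]
ee_rot: [[-0.19, 0.982, -0.003], [0.982, 0.19, -0.001], [-0.0, -0.003, -1.0]]
ft_force: [-5.8, -0.6, -4.6]
grip_width: 0.156
finger_force: 98.2
```

```bash
python3 -m jog '[0,0,4,0,0,0,0,0,4,0,0,0,0,0,4,0,0,0,0,0,3,0,0,0,0,0,0,0,0,0]'
python3 -m jog '[0,0,3,0,0,0,0,0,2,0,0,0,0,0,0,0,0,0,0,0,0,0,0,0]'
```

```text
t: 10.45
eef_pos: [0.5172, 0.1142, 0.0835]
ee_rot: [[-0.19, 0.982, -0.002], [0.982, 0.19, -0.001], [-0.0, -0.002, -1.0]]
ft_force: [-5.0, -0.9, -4.1]
grip_width: 0.152
finger_force: 98.4
t: 10.85
eef_pos: [0.5188, 0.1146, 0.0796]
ee_rot: [[-0.19, 0.982, 0.001], [0.982, 0.19, 0.0], [-0.0, 0.001, -1.0]]
ft_force: [0.1, 0.2, -2.5]
grip_width: 0.152
finger_force: 98.4
```

The lateral spring force has vanished, so the catch has snapped over the rim. I press the last few mm home.

```bash
python3 -m jog '[0,0,2,0,0,0,0,0,1,0,0,0,0,0,1,0,0,0,0,0,0,0,0,0,0,0,0,0,0,0]'
```

```text
t: 11.35
eef_pos: [0.5187, 0.1146, 0.0773]
ee_rot: [[-0.19, 0.982, 0.001], [0.982, 0.19, 0.001], [0.001, 0.001, -1.0]]
ft_force: [-9.8, -2.7, 22.5]
grip_width: 0.154
finger_force: 102.0
```

```bash
python3 -m jog '[0,0,-1.5,0,0,0,0,0,0,0,0,0,0,0,0,0,0,0,0,0,0,0,0,0,0,0,0,0,0,0,0,0,0,0,0,0]' 0.65
python3 -m jog '[0,0,-10,0,0,0,0,0,-15,0,0,0,0,0,-20,0,0,0,0,0,-25,0,0,0,0,0,-25,0,0,0,0,0,-25,0,0,0,-40,-10,0,0,0,0,-40,-10,0,0,0,0,-40,-10,0,0,0,0,-40,-10,0,0,0,0,-40,-10,0,0,0,0,-40,-10,0,0,0,0,0,0,0,0,0,0]'
python3 - <<'E'
from h import *
for c in("top","scene"):
    im=viewer.capture(c)
    print(c,[(d["location"],d["score"]) for d in viewer.tip_of(c,"tote_center")])
    x0,y0=np.maximum(proj(c,[[.53,.115,.05]])[0].astype(int)-50,0)
    b=cv2.resize(im[y0:y0+100,x0:x0+100],(400,400),interpolation=cv2.INTER_CUBIC)
    out=b if c=="top" else np.hstack([out,b])
cv2.imwrite("pics/end.png",out[:,:,::-1])
E
```

```text
t: 11.95
eef_pos: [0.518, 0.1144, 0.0767]
ee_rot: [[-0.19, 0.982, -0.0], [0.982, 0.19, -0.0], [-0.0, -0.0, -1.0]]
ft_force: [-0.1, -0.7, 0.0]
grip_width: 0.347
finger_force: 0.0
t: 13.25
eef_pos: [0.5036, -0.139, 0.198]
ee_rot: [[-0.182, 0.983, 0.001], [0.983, 0.182, -0.002], [-0.002, 0.001, -1.0]]
ft_force: [0.3, -0.4, -0.4]
grip_width: 0.352
finger_force: 0.0
top [([0.3901, -0.069, 0.05], 0.92), ([0.5186, 0.1122, 0.061], 0.6)]
scene [([0.5209, 0.1145, 0.059], 0.7), ([0.3909, -0.0706, 0.0455], 0.68)]
```

View pics/end.png

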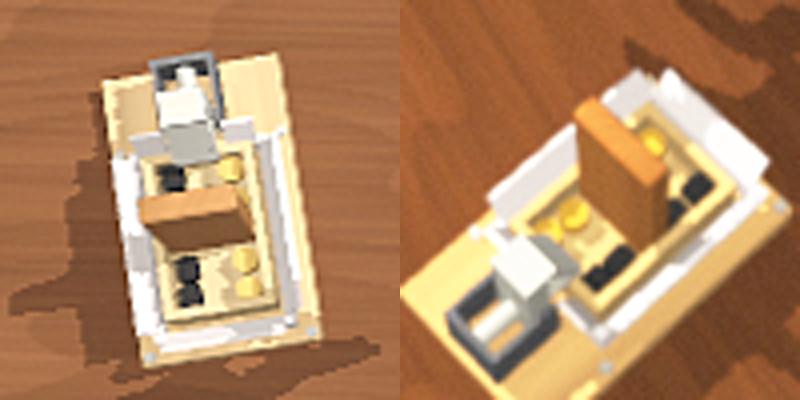

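The tote sits level in the slot. The catch nose (top view 190,140; scene view 530,265) is shut over its rim, and the height estimate is about 0.06 m, as required.

```bash
python3 -c "
from bench import bot
print(bot.hand_in())"
```

```text
the job is handed in; nothing more can be done
None
```

The short tote is fully home in the empty slot with the catch snapped over its rim, the gripper is released and clear, and the job was handed in at about 13.5 s of the 32 s limit.

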